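# Find the loaded drawer box by its weight and fetch the nest cylinder

### The job

Three identical grey drawer boxes stand on the bench: one holds the aluminium nest cylinder, the other two only a small plastic cap. Pick boxes up to feel which is the heavy one, pull out that box's drawer (no other) by the finger well at its front, set the cylinder on the rubber-faced test plate, and then push the drawer fully shut again. Leave the boxes standing shut on the bench and do not knock the small parts, marker and tape about.

Things in the scene. Friction and masses are not known exactly. Their poses are not given: they have to be found in the camera images.
- box_1: Loose closed drawer box, one of three alike: grey metal shell 110 long (x) x 66 wide (y) x 65 mm high, gripped from above across its 66 mm sides. Origin: centre of the shell's underside, on the bench; z up, x to the closed back; drawer and finger well in front (-x, to x = -103 mm). Weighs 0.36 to 0.42 kg with a cap, 0.55 to 0.66 kg with the cylinder.
- drawer_1 (a joint): Drawer of box_1: 0 = shut, grows as it is pulled out along the box's -x to its end stop at 0.10 m. It stays where it is left and takes about 1 N to move. More than 0.08 is needed for the cylinder to clear the shell's roof.
- well_1 (a point): Centre of the finger well of drawer_1, moving with it; at x = -79, z = 40 mm of the box when shut. Open pocket 40 long (box x) x 54 mm wide, floor 7 mm and low side cheeks 22 mm above the bench, between a 4 mm pull wall (20 mm in front of this point, top at this height) and the drawer's face (20 mm behind it, top 64 mm above the bench). Fingertips put in here can pull or push.
- pan_1: Tray of drawer_1, moving with it. Origin: top of its floor, 7 mm above the bench, under the shell's centre when shut; axes as the box's. If in here, the cylinder (47 mm diameter, about 50 tall, 0.22 kg, thin nipple pointing fore or aft) stands upright on this point between two low ribs. Tray walls are 13 mm high; fully out, 100 mm are open between face and shell.
- box_2: Loose closed drawer box, one of three alike: grey metal shell 110 long (x) x 66 wide (y) x 65 mm high, gripped from above across its 66 mm sides. Origin: centre of the shell's underside, on the bench; z up, x to the closed back; drawer and finger well in front (-x, to x = -103 mm). Which box is the heavy one differs every time, whatever its name or place.
- drawer_2 (a joint): Drawer of box_2: 0 = shut, grows as it is pulled out along the box's -x to its end stop at 0.10 m. It stays where it is left and takes about 1 N to move. More than 0.08 is needed for the cylinder to clear the shell's roof.
- well_2 (a point): Centre of the finger well of drawer_2, moving with it; at x = -79, z = 40 mm of the box when shut. Open pocket 40 long (box x) x 54 mm wide, floor 7 mm and low side cheeks 22 mm above the bench, between a 4 mm pull wall (20 mm in front of this point, top at this height) and the drawer's face (20 mm behind it, top 64 mm above the bench). Fingertips put in here can pull or push.
- pan_2: Tray of drawer_2, moving with it. Origin: top of its floor, 7 mm above the bench, under the shell's centre when shut; axes as the box's. If in here, the cylinder (47 mm diameter, about 50 tall, 0.22 kg, thin nipple pointing fore or aft) stands upright on this point between two low ribs. Tray walls are 13 mm high; fully out, 100 mm are open between face and shell.
- box_3: Loose closed drawer box, one of three alike: grey metal shell 110 long (x) x 66 wide (y) x 65 mm high, gripped from above across its 66 mm sides. Origin: centre of the shell's underside, on the bench; z up, x to the closed back; drawer and finger well in front (-x, to x = -103 mm). Boxes may stand turned up to 0.15 rad either way.
- drawer_3 (a joint): Drawer of box_3: 0 = shut, grows as it is pulled out along the box's -x to its end stop at 0.10 m. It stays where it is left and takes about 1 N to move. More than 0.08 is needed for the cylinder to clear the shell's roof.
- well_3 (a point): Centre of the finger well of drawer_3, moving with it; at x = -79, z = 40 mm of the box when shut. Open pocket 40 long (box x) x 54 mm wide, floor 7 mm and low side cheeks 22 mm above the bench, between a 4 mm pull wall (20 mm in front of this point, top at this height) and the drawer's face (20 mm behind it, top 64 mm above the bench). Fingertips put in here can pull or push.
- pan_3: Tray of drawer_3, moving with it. Origin: top of its floor, 7 mm above the bench, under the shell's centre when shut; axes as the box's. If in here, the cylinder (47 mm diameter, about 50 tall, 0.22 kg, thin nipple pointing fore or aft) stands upright on this point between two low ribs. Tray walls are 13 mm high; fully out, 100 mm are open between face and shell.
- test_plate: Bolted-down square aluminium plate 90 x 90 x 10 mm with a round black rubber face (72 mm diameter, top 14 mm above the bench) and a brass air union on its +x side. Origin: centre of its underside, on the bench. The cylinder goes on the rubber face.
- push_fitting_0: Small push-in fitting, brass and black, 12 x 32 x 14 mm, lying on the bench; origin at its underside. A bystander.
- push_fitting_1: Small push-in fitting, brass and black, 12 x 32 x 14 mm, lying on the bench; origin at its underside. A bystander.
- clear_cap_02: Clear moulded cap, 21 x 21 x 12 mm, loose on the bench; origin at its underside. A bystander.
- seal_block_1: Aluminium block with a seal recess, 44 x 50 x 18 mm, loose on the bench; origin at its underside. A bystander.
- marker_0: White marker pen with a black cap, 16 x 125 x 17 mm, lying on the bench; origin at its underside. A bystander.
- tape_roll_1: White tape roll, 53 x 52 x 14 mm, lying flat; origin at its underside. A bystander.

How it is judged:
On the way, in this order (a step that is already met when the one before it is completed fails the run):
1. a box is picked up: its underside more than 15 mm above the bench (height (world z) of any of box_1, box_2, box_3 above 0.015 m), for 0.2 s.
2. a drawer is pulled out by more than 70 mm (value of joint any of drawer_1, drawer_2, drawer_3 above 0.07 m), for 0.2 s.
3. the cylinder's weight rests on the test plate (1.7 to 2.7 N) (contact force between test_plate and anything else between 1.7 and 2.7 N), for 0.3 s.
At the end, for the whole second after the job is handed in: The cylinder's weight, and nothing else, rests on the test plate (1.7 to 2.7 N); all three drawers are shut to within 6 mm; all three boxes stand upright and still on the bench (underside within 5 mm of it, tilt under 0.05 rad), clear of the plate (all of step 3 and value of joint each of drawer_1, drawer_2, drawer_3 below 0.006 m and height (world z) of each of box_1, box_2, box_3 below 0.005 m and angle between each of box_1, box_2, box_3's own z axis and vertical below 0.05 rad and linear speed of each of box_1, box_2, box_3 below 0.02 m/s and horizontal distance between each of box_1, box_2, box_3 and test_plate above 0.09 m); the robot touches nothing.
It fails at once if a drawer without the cylinder is left standing open (out more than 30 mm) while the cylinder is neither in the hand nor on the test plate: the wrong drawer was opened, or the cylinder was lost ((value of joint drawer_1 above 0.03 m and contact force between each of pan_1, test_plate and anything else below 1 N and contact force between the fingers and anything else below 0.5 N and horizontal distance between the grasp point and test_plate above 0.12 m) or (value of joint drawer_2 above 0.03 m and contact force between each of pan_2, test_plate and anything else below 1 N and contact force between the fingers and anything else below 0.5 N and horizontal distance between the grasp point and test_plate above 0.12 m) or (value of joint drawer_3 above 0.03 m and contact force between each of pan_3, test_plate and anything else below 1 N and contact force between the fingers and anything else below 0.5 N and horizontal distance between the grasp point and test_plate above 0.12 m)).
It fails at once if a small bystander (fitting, cap, block, marker, tape) is moved by more than 40 mm (distance of any of push_fitting_0, push_fitting_1, clear_cap_02, seal_block_1, marker_0, tape_roll_1 from where it was at the start of the episode above 0.04 m).
It also fails if it takes over 72 s, if anything falls off the work surface, if the arm or the gripper's body presses on something with over 40 N, if the wrist force passes 120 N, or if a joint passes its speed limit or range.

### The arm

A 6-joint arm with a two-finger parallel gripper is mounted at the origin on a cart in front of the work surface, level with it; the furniture and walls round the work are solid. World frame = base frame: x ahead of the robot, y to its left, z up, the work surface at z = 0. Lengths are in m, angles in rad, forces in N, time in s.
With the tool pointing down it reaches from about 0.275 to 0.875 m from the base axis. Payload 12.5 kg.
Tool frame: the origin (TCP) lies midway between the tips of the shut fingers; the grasp point (between the pads) lies arm.hold_point_z behind it (arm.hold_point_z is the distance from the TCP to the grasp point, in m); z points along the fingers, y is the direction in which the jaws open and shut (so a half turn about z gives the same grasp; the last joint's range is limited). The gripper opens to 85 mm and grips with 20 to 120 N. Pads are 22 mm wide; open, the fingers measure 114 mm over their backs; the gripper's body (76 mm by 85 mm) begins 54 mm behind the grasp point. The pads swing forward as they close: fully open they stand 13 mm farther back than shut.
Start: joints at [1.038, 0.351, 1.652, -0, 1.139, -0.085], TCP at [0.238, 0.496, 0.231] pointing down, gripper open.
Joint ranges: [-2.75, 2.75], [-0.79, 2.1], [0.01, 2.65], [-1.57, 4.71], [0.07, 3.14], [-2.87, 2.87]. Speed limits (rad/s): [2.22, 2.22, 2.79, 3.14, 3.14, 3.14].

### API

Orientations are given as a 3x3 rotation matrix whose columns are the frame's x, y, z axes.
In Python, from cell import arm gives the robot as it stands.
- The arm moves only by the shell command python3 -m inch 'ROWS' [FORCE]. ROWS is JSON, a list of rows, each a list of 5 numbers: the opening, from 0 (shut) to 1 (fully open), then the shift along the tool's x, y, z scaled (see below), then the turn about the tool's z scaled (see below). In form: [[grip, dx, dy, dz, yaw], ...]. A call has 1 to 20 rows; each row shifts and turns the commanded pose from where the row before left it, along the tool's axes as they then stand; what a row does not reach is not made up. The controller multiplies each number of a shift by 3 cm and each number of a turn by pi rad. A row lasts 1/10 s, in which the tool goes at most 50 mm and 8.59 degrees, less where a joint would pass 70% of its speed; a pose out of reach is approached as far as the arm can. A call with a number of a shift or a turn outside -1 to 1 is refused whole. A call with a gripper value outside its range is refused whole. The fingers move at their own pace and stop on an object; FORCE is the grip in N (left out, the last holds). Time passes only in rows, so rows that do not move let the fingers close. It gives the time, the measured TCP pose, the force and the opening at its end, in the units of the state.
- arm.state(): the state, without advancing time (a new reading comes with each control period).
- arm.capture(name): name is "side" or "top" or "wrist"; returns the picture (384x512x3 uint8, blue, green, red); there is no depth.
- arm.get_calibration(name): a dict with "fovy" (degrees; the focal length in pixels is half the picture's height over the tangent of half this angle, whatever the lens; pixels are square), "cx", "cy" (the principal point, pixels), "camera_from_world" (4x4, takes a point from world to camera coordinates); the wrist camera has in their place "T_tool_cam" (4x4, takes a point from camera to tool coordinates, whose origin is the TCP and whose axes are the flange's). Camera axes: x right, y down, z forward; pixel columns grow to the right and rows downward; lengths in m; the calibration is good to about 2 mm. A picture is of the moment at which its call begins: read the wrist's pose just before it. get_calibration takes no time and is no camera call.
- arm.close_job(): hands the job in, once; it reports no verdict.
The state is a dict: "t": time; "q": joint angles; "joint_velocities": joint speeds; "effort": joint torques, N m; "eef_pos": TCP position; "tool_rot": TCP orientation; "ft_force": force on the tool from outside, world axes, zero at the start; "ft_torque": the same for the moment, N m; "grip_width": opening from 0.0 (shut) to 1.0 (fully open).
Only numpy, scipy, OpenCV 4.12 (cv2) and the standard library are available. Lean on these libraries where they do the work, as an engineer would, in place of code of your own. Each camera call takes 0.05 s, during which the arm holds its last target. There are 200 camera calls.

## Working session

There is one attempt and no reset: what is moved stays moved. The work goes in short steps, Python scripts to look and compute and a shell command to move; the robot and the scene stay as the last step left them, time stands still between calls to the robot, and variables do not carry over. Pictures are saved under pics/ and viewed, about 8 in all and at most 12, crops included, and the job is handed in when it is done.

```bash
mkdir -p pics; ls
python3 - <<'E'
from cell import arm
import cv2,numpy as np
a=arm.capture("top");b=arm.capture("side")
cv2.imwrite("pics/top.png",a);cv2.imwrite("pics/side.png",b)
np.set_printoptions(precision=4,suppress=True)
for n in("top","side"):print(n,arm.get_calibration(n))
print(arm.get_calibration("wrist"));print(arm.state(),arm.hold_point_z)
E
```

```text
pics
top {'fovy': 47.79177670980408, 'cx': 258.644236386216, 'cy': 199.34183691199675, 'camera_from_world': array([[-0.0163, -0.9998, -0.0081,  0.0281],
       [-0.9921,  0.0172, -0.1244,  0.5075],
       [ 0.1245,  0.006 , -0.9922,  1.1638],
       [ 0.    ,  0.    ,  0.    ,  1.    ]])}
side {'fovy': 57.97623297725436, 'cx': 258.6553532647709, 'cy': 192.86351314248262, 'camera_from_world': array([[ 0.9989,  0.0419,  0.0206, -0.491 ],
       [ 0.0404, -0.5554, -0.8306,  0.0399],
       [-0.0233,  0.8305, -0.5565,  1.0016],
       [ 0.    ,  0.    ,  0.    ,  1.    ]])}
{'fovy': 66.24449601312563, 'cx': 251.13409835189373, 'cy': 190.63416522357397, 'T_tool_cam': array([[ 0.    , -0.9487, -0.3161,  0.0826],
       [ 1.    ,  0.0002, -0.0007,  0.0001],
       [ 0.0007, -0.3161,  0.9487, -0.1422],
       [ 0.    ,  0.    ,  0.    ,  1.    ]])}
{'t': 0.1, 'q': array([ 1.0384,  0.3512,  1.6523,  0.    ,  1.1391, -0.0846]), 'joint_velocities': array([ 0.0002, -0.0019, -0.0005, -0.0003, -0.0016, -0.0007]), 'effort': array([ -0.0012, -50.6837, -29.1871,  -0.0002,   0.0028,  -0.    ]), 'eef_pos': array([0.238 , 0.4955, 0.2308]), 'tool_rot': array([[-0.9014,  0.433 , -0.0006],
       [ 0.433 ,  0.9014, -0.0009],
       [ 0.0001, -0.0011, -1.    ]]), 'ft_force': array([ 0.1362, -0.1174, -0.0164]), 'ft_torque': array([0.0078, 0.0234, 0.0174]), 'grip_width': 0.9982700686541244} 0.0187
```

View pics/top.png

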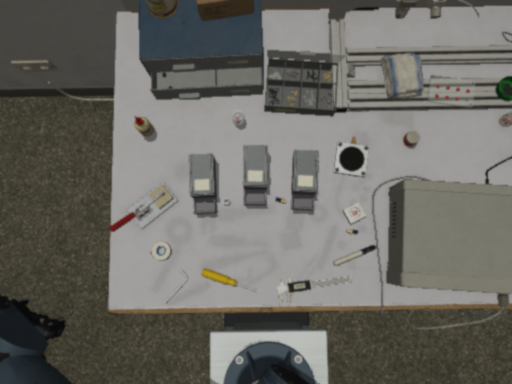

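View pics/side.png

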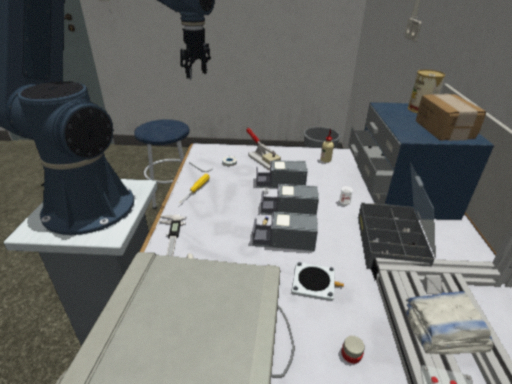

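```bash
cat > h.py <<'E'
import numpy as np,cv2
from cell import arm
np.set_printoptions(precision=4,suppress=True)
def cam(n,st=None):
    c=arm.get_calibration(n);f=192/np.tan(np.radians(c["fovy"]/2))
    K=np.array([[f,0,c["cx"]],[0,f,c["cy"]],[0,0,1]])
    if n=="wrist":
        T=np.eye(4);T[:3,:3]=st["tool_rot"];T[:3,3]=st["eef_pos"];W=T@c["T_tool_cam"]
    else: W=np.linalg.inv(c["camera_from_world"])
    return K,W
def ray(n,uv,z,st=None):
    K,W=cam(n,st);uv=np.atleast_2d(uv).astype(float)
    d=(W[:3,:3]@np.linalg.inv(K)@np.c_[uv,np.ones(len(uv))].T).T;o=W[:3,3]
    return o+d*((z-o[2])/d[:,2])[:,None]
def proj(n,P,st=None):
    K,W=cam(n,st);p=(np.linalg.inv(W)@np.c_[np.atleast_2d(P),np.ones(len(np.atleast_2d(P)))].T)[:3]
    p=K@p;return (p[:2]/p[2]).T
def togo(xy,yaw):
    """xy world target of TCP, yaw= desired box x-axis angle; prints tool-frame shifts in units (30mm) after turning, turn in units pi"""
    s=arm.state();R=s["tool_rot"]
    cur=np.arctan2(-R[1,0],-R[0,0]) # angle of -toolx
    d=np.array(xy)-s["eef_pos"][:2]
    dy=(yaw-cur+np.pi)%(2*np.pi)-np.pi
    print("pos",s["eef_pos"],"cur",cur,"turn/pi (tool z down => negated)",-dy/np.pi,"shift now-frame x,y units",(R[:2,0]@d)/.03,(R[:2,1]@d)/.03)
    t=-np.array([np.cos(yaw),np.sin(yaw)]);ty=np.array([-t[1],t[0]])*-1
    print("shift units in turned frame",t@d/.03,ty@d/.03)
E
python3 - <<'E'
from h import *
im=cv2.imread("pics/top.png");g=cv2.cvtColor(im,cv2.COLOR_BGR2GRAY)
print("cam",cam("top")[1][:3,3])
m=(g<135).astype(np.uint8);m[:140]=0;m[216:]=0;m[:,:180]=0;m[:,335:]=0
cs,_=cv2.findContours(m,0,1)
for c in cs:
    if cv2.contourArea(c)<300:continue
    print(cv2.boundingRect(c),cv2.minAreaRect(c),cv2.contourArea(c))
lab=((g>170)&(im[:,:,0]<im[:,:,2]-8)).astype(np.uint8)
# labels: bright blobs inside boxes
for x0,x1 in((188,218),(242,270),(291,320)):
    r=lab[150:195,x0:x1];ys,xs=np.nonzero(r);uv=[xs.mean()+x0,ys.mean()+150];print("label",uv,len(xs),ray("top",uv,.065))
m=(g<60).astype(np.uint8);m[:140]=0;m[178:]=0;m[:,:336]=0;m[:,368:]=0
cs,_=cv2.findContours(m,0,1)
for c in cs:
    if cv2.contourArea(c)>100: u=cv2.minEnclosingCircle(c);print("plate",u,ray("top",u[0],.014),ray("top",[u[0][0]+u[1],u[0][1]],.014))
for n,uv in(("cornersTL",(151,0)),):pass
big=cv2.resize(im[140:280,130:400],None,fx=2.9,fy=2.9,interpolation=cv2.INTER_CUBIC);cv2.imwrite("pics/topc.png",big)
E
```

```text
cam [0.3591 0.0124 1.218 ]
(188, 153, 32, 63) ((203.6551513671875, 184.2748565673828), (62.26719284057617, 29.928234100341797), 88.31531524658203) 1656.0
(290, 150, 29, 65) ((304.6078186035156, 181.69647216796875), (27.63341522216797, 64.29862213134766), 2.2025980949401855) 1594.5
(243, 145, 28, 64) ((256.5, 176.5), (63.0, 27.0), 90.0) 1581.0
label [np.float64(201.41666666666666), np.float64(184.29545454545456)] 132 [[0.5473 0.1729 0.065 ]]
label [np.float64(254.90625), np.float64(175.5)] 128 [[0.5688 0.0284 0.065 ]]
label [np.float64(305.171875), np.float64(180.3671875)] 128 [[ 0.5531 -0.1068  0.065 ]]
plate ((351.3333435058594, 158.44444274902344), 11.679976463317871) [[ 0.6222 -0.2444  0.014 ]] [[ 0.6216 -0.2774  0.014 ]]
```

View pics/topc.png

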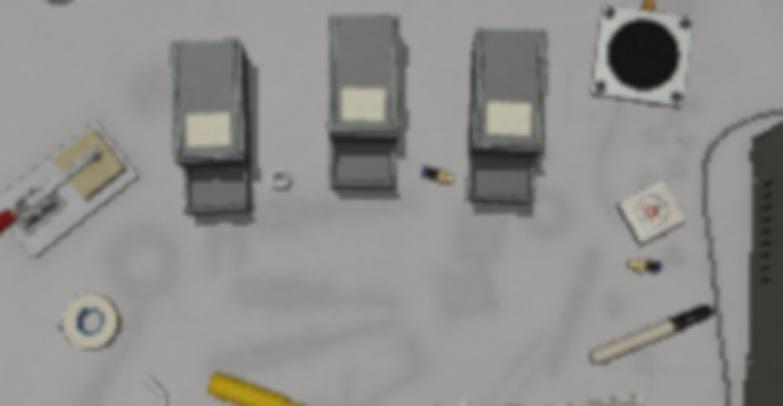

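Run:
```python
from h import *
B={"A":[(172,42),(243,40),(178,161),(249,160)],"B":[(329,16),(398,15),(331,134),(400,134)],"C":[(474,31),(546,31),(470,150),(544,152)]}
for k,v in B.items():
    p=ray("top",np.array(v)/2.9+[130,140],.065)[:,:2]
    f=(p[2]+p[3])/2;b=(p[0]+p[1])/2;d=b-f
    print(k,"centre",p.mean(0),"len",np.linalg.norm(d),"wid",np.linalg.norm(p[0]-p[1]),np.linalg.norm(p[2]-p[3]),"yaw",np.arctan2(d[1],d[0]))
for n,q in(("cap",(281,181)),("fit",(438,175)),("seal",(652,210)),("fit2",(645,266))):print(n,ray("top",np.array(q)/2.9+[130,140],.008))
togo((.585,-.107),0)
```

```text
A centre [0.5738 0.1698] len 0.11334540720455308 wid 0.06666265098868492 0.06585859347823025 yaw 0.04921373132620334
B centre [0.5958 0.0258] len 0.11263989215333085 wid 0.06483079007225906 0.06405565901901868 yaw 0.0011220872320754144
C centre [ 0.578  -0.1081] len 0.11364108350145567 wid 0.06740912764764685 0.0684577243540597 yaw -0.054286995117672626
cap [[0.5038 0.1091 0.008 ]]
fit [[ 0.507  -0.0432  0.008 ]]
seal [[ 0.4694 -0.2489  0.008 ]]
fit2 [[ 0.4156 -0.2398  0.008 ]]
pos [0.238  0.4955 0.2308] cur -0.4478213478865287 turn/pi (tool z down => negated) -0.14254596227643268 shift now-frame x,y units -19.12389170581993 -13.094784750691513
shift units in turned frame -11.568054593142511 -20.08424456216491
```

```bash
python3 -m inch '[[1,0,0,0,-0.0395],[1,0,0,0,-0.0395],[1,0,0,0,-0.0395],[1,0,0,0,-0.0395],[1,-0.9,-0.9,0,0],[1,-0.9,-0.9,0,0],[1,-0.9,-0.9,0,0],[1,-0.9,-0.9,0,0],[1,-0.9,-0.9,0,0],[1,-0.9,-0.9,0,0],[1,-0.9,-0.9,0,0],[1,-0.9,-0.9,0,0],[1,-0.9,-0.9,0,0],[1,-0.9,-0.9,0,0],[1,0,-0.9,0,0],[1,0,0,0,0]]'; python3 -c "
from h import *
togo((.574,.17),.049)
s=arm.state();im=arm.capture('wrist');cv2.imwrite('pics/w1.png',im)
for P in ((.574,.17,.065),):print(proj('wrist',P,s))
"
```

```text
t: 1.7
eef_pos: [0.5226, 0.2096, 0.2307]
tool_rot: [[-0.999, -0.046, -0.001], [-0.046, 0.999, -0.001], [0.001, -0.001, -1.0]]
ft_force: [0.0, 0.6, -0.2]
grip_width: 0.998
pos [0.5226 0.2096 0.2307] cur 0.04565754593122336 turn/pi (tool z down => negated) -0.0010639361742068776 shift now-frame x,y units -1.6497810430800441 -1.3977053188971844
shift units in turned frame -1.6451012883623584 -1.4032106536823443
[[213.8076 215.3755]]
```

View pics/w1.png

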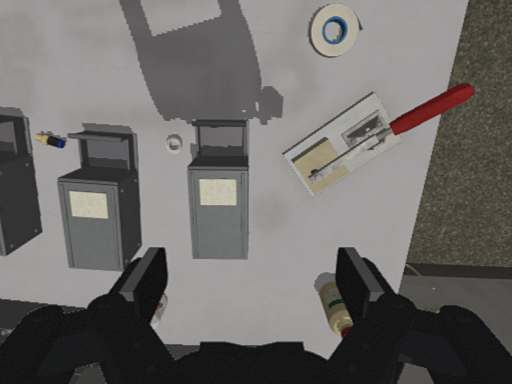

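Wrist view shows the left box A top with corners ≈(190,167),(249,166),(193,258),(248,258); box B at left (59-139,170-270); nothing blocks the finger gaps beside A.

```bash
python3 -c "
from h import *
s=arm.state()
for v in ([(190,167),(249,166),(193,258),(248,258)],[(60,180),(127,180),(69,267),(125,270)]):
    p=ray('wrist',v,.065,s)[:,:2];f=(p[0]+p[1])/2;b=(p[2]+p[3])/2;d=b-f
    print(p.mean(0),np.linalg.norm(d),np.linalg.norm(p[0]-p[1]),np.arctan2(d[1],d[0]))
"
```

```text
[0.5726 0.1786] 0.11210371465561958 0.06343301541218373 0.023329338445772126
[0.5941 0.0356] 0.11245530309889384 0.07312258312681888 -0.08309240928153795
```

```bash
python3 -m inch '[[1,-0.2,-0.6,0.5,0],[1,0,-0.6,0.5,0],[1,0,0,0.5,0],[1,0,0,0,0],[1,0,0,0,0]]'; python3 -c "
from h import *
s=arm.state();im=arm.capture('wrist');cv2.imwrite('pics/w2.png',im)
print(s['eef_pos'],proj('wrist',[(.574,.17,.065),(.574,.179,.065)],s))
g=cv2.cvtColor(im,cv2.COLOR_BGR2GRAY)
for r in (190,200,210,220,230,240): 
  print(r,[(int(i),int(d[i])) for d in [np.diff(g[r].astype(int))] for i in np.nonzero(abs(d)>18)[0] if 150<i<350])
"
```

```text
t: 2.25
eef_pos: [0.5298, 0.1774, 0.1866]
tool_rot: [[-0.999, -0.049, -0.0], [-0.049, 0.999, 0.0], [0.0, 0.0, -1.0]]
ft_force: [0.6, -1.2, -0.6]
grip_width: 1.001
[0.5298 0.1774 0.1866] [[240.7882 227.5407]
 [249.9076 227.9536]]
190 [(151, 55), (152, 32), (210, -21), (211, -37), (224, 40), (225, 25), (266, -23), (267, -51), (274, 23), (277, 20), (281, 27), (335, -25), (336, -23), (337, 39), (338, 28), (341, -19), (342, -55), (344, 41), (345, 20)]
200 [(151, 63), (152, 47), (210, -24), (211, -46), (224, 38), (225, 41), (266, -35), (267, -33), (279, 20), (280, 26), (344, 28), (349, -36)]
210 [(151, 64), (152, 51), (211, -28), (224, 42), (225, 47), (265, -20), (266, -46), (280, 23)]
220 [(151, 46), (152, 54), (211, -19), (212, -38), (279, 20)]
230 [(151, 28), (152, 58), (153, 32), (212, -37), (216, 23), (272, 28), (279, 27)]
240 [(152, 62), (153, 47), (211, -20), (212, -34), (220, 21), (270, -28), (272, 26), (278, 25)]
```

View pics/w2.png

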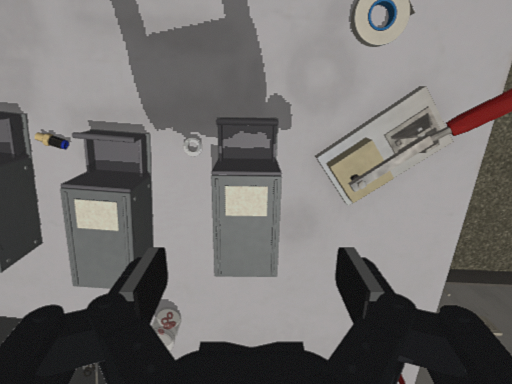

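```bash
python3 -c "
from h import *
s=arm.state()
p=ray('wrist',[(211.5,172),(280.5,172),(213,276),(278.5,276)],.065,s);print(p,p.mean(0))"
python3 -m inch '[[1,-0.6,-0.1,0.7,0],[1,-0.6,-0.06,0.8,0],[1,0,0,0.9,0],[1,0,0,0.9,0],[1,0,0,0.9,0],[1,0,0,0.7,0],[1,0,0,0.3,0],[1,0,0,0,0],[0,0,0,0,0],[0,0,0,0,0],[0,0,0,0,0],[0,0,0,0,0],[0,0,0,0,0],[0,0,0,0,0],[0,0,0,0,0]]' 60
```

```text
[[0.5193 0.1407 0.065 ]
 [0.5162 0.2046 0.065 ]
 [0.6318 0.1431 0.065 ]
 [0.6284 0.2116 0.065 ]] [0.5739 0.175  0.065 ]
t: 3.8
eef_pos: [0.5671, 0.174, 0.032]
tool_rot: [[-0.999, -0.049, 0.003], [-0.049, 0.999, 0.001], [-0.003, 0.001, -1.0]]
ft_force: [-1.3, 1.4, 6.5]
grip_width: 0.766
```

```bash
python3 -m inch '[[0,0,0,0,0],[0,0,0,-0.4,0],[0,0,0,-0.6,0],[0,0,0,-0.4,0],[0,0,0,0,0],[0,0,0,0,0],[0,0,0,0,0],[0,0,0,0,0]]'; python3 -m inch '[[0,0,0,0,0],[0,0,0,0,0]]' | grep -E 'force|eef'; python3 -m inch '[[0,0,0,0,0],[0,0,0,0,0]]'
```

```text
t: 4.6
eef_pos: [0.5657, 0.1734, 0.0716]
tool_rot: [[-0.999, -0.049, -0.001], [-0.049, 0.999, -0.0], [0.001, -0.0, -1.0]]
ft_force: [0.3, -0.3, -4.0]
grip_width: 0.759
eef_pos: [0.566, 0.1735, 0.072]
ft_force: [0.4, -0.2, -3.7]
t: 5.0
eef_pos: [0.5661, 0.1735, 0.0722]
tool_rot: [[-0.999, -0.049, -0.0], [-0.049, 0.999, -0.0], [0.0, -0.0, -1.0]]
ft_force: [-1.0, -0.2, -4.8]
grip_width: 0.76
```

```bash
python3 -m inch '[[0,0,0,0.4,0],[0,0,0,0.5,0],[0,0,0,0.3,0],[0,0,0,0.2,0],[0,0,0,0,0],[1,0,0,0,0],[1,0,0,0,0],[1,0,0,0,0],[1,0,0,-0.8,0],[1,0,0,-1,0],[1,0,0,-1,0],[1,0,0,-1,0],[1,0.5,-0.9,-1,0.0078],[1,0.5,-1,-0.4,0.0078],[1,0,-1,0,0],[1,0,-1,0,0],[1,0,-0.9,0,0],[1,0,0,0,0],[1,0,0,0,0]]'; python3 -c "
from h import *
s=arm.state();im=arm.capture('wrist');cv2.imwrite('pics/w3.png',im)
g=cv2.cvtColor(im,cv2.COLOR_BGR2GRAY)
for r in (190,200,210,220,230,240): 
  print(r,[(int(i),int(d[i])) for d in [np.diff(g[r].astype(int))] for i in np.nonzero(abs(d)>18)[0] if 150<i<350])
"
```

```text
t: 6.9
eef_pos: [0.5382, 0.0283, 0.1861]
tool_rot: [[-1.0, 0.002, -0.0], [0.002, 1.0, 0.0], [0.0, 0.0, -1.0]]
ft_force: [-0.4, 0.6, -0.7]
grip_width: 0.999
190 [(163, 66), (164, 52), (214, -21), (215, -50), (286, 59), (287, 43), (338, -19), (339, -51), (346, -23), (347, -36)]
200 [(163, 33), (164, 59), (165, 33), (215, -21), (216, -57), (218, 23), (230, 37), (231, 50), (257, -19), (280, 23), (286, 19), (287, 24), (337, -21), (338, -50), (346, -41)]
210 [(163, 31), (164, 60), (165, 35), (215, -22), (216, -56), (218, 23), (222, 19), (230, 43), (231, 46), (272, -45), (273, -33), (285, 23), (286, 31), (338, -22), (339, -48), (345, -33)]
220 [(164, 66), (165, 55), (216, -32), (217, -44), (222, 21), (230, 42), (231, 43), (271, -29), (272, -53), (277, -22), (284, 20), (285, 27), (337, -21), (338, -50), (344, -25), (345, -34)]
230 [(164, 48), (165, 58), (166, 19), (216, -24), (217, -46), (222, 30), (278, 30), (284, 29), (285, 20), (337, -25), (338, -42), (344, -41)]
240 [(164, 29), (165, 61), (166, 38), (215, -20), (216, -54), (283, 26), (284, 30), (343, -60), (344, -53)]
```

View pics/w3.png

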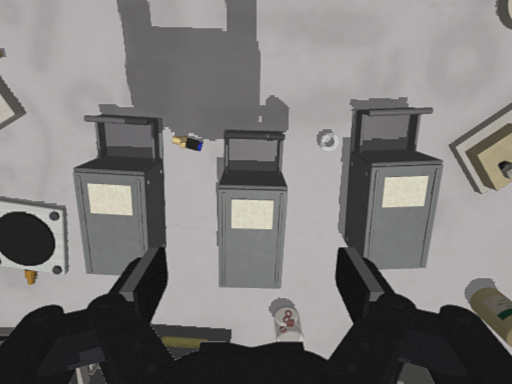

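B is centred at columns ≈218–285, rows 187–286; A is back standing at right, C at left, fitting and cap untouched.

```bash
python3 -c "
from h import *
s=arm.state()
for v in ([(217,188),(286,187),(219,286),(282,286)],[(78,170),(151,170),(86,273),(152,274)]):
    p=ray('wrist',v,.065,s)[:,:2];f=(p[0]+p[1])/2;b=(p[2]+p[3])/2;d=b-f
    print(p.mean(0),np.linalg.norm(d),np.linalg.norm(p[0]-p[1]),np.arctan2(d[1],d[0]))
print(ray('wrist',[(25,237)],.014,s))
togo((.588,.0295),0)"
```

```text
[0.595  0.0292] 0.10933497646579717 0.06484374801807065 -0.009694096048797769
[ 0.5788 -0.1023] 0.11153427437167308 0.06730160610369963 -0.10438825230609368
[[ 0.6184 -0.2394  0.014 ]]
pos [0.5382 0.0289 0.1861] cur -0.0005987809872880908 turn/pi (tool z down => negated) -0.0001905979079127477 shift now-frame x,y units -1.6596301960035476 0.02189372528850616
shift units in turned frame -1.659643019695689 0.020899925543751974
```

```bash
python3 -m inch '[[1,-0.8,0,0.7,0],[1,-0.8,0,0.8,0],[1,0,0,0.9,0],[1,0,0,0.9,0],[1,0,0,0.9,0],[1,0,0,0.7,0],[1,0,0,0.2,0],[1,0,0,0,0],[0,0,0,0,0],[0,0,0,0,0],[0,0,0,0,0],[0,0,0,0,0],[0,0,0,0,0],[0,0,0,0,0],[0,0,0,-0.4,0],[0,0,0,-0.6,0],[0,0,0,-0.4,0],[0,0,0,0,0],[0,0,0,0,0],[0,0,0,0,0]]' 60; for i in 1 2 3; do python3 -m inch '[[0,0,0,0,0],[0,0,0,0,0]]' | grep -E 'force|eef|t:'; done
```

```text
t: 8.95
eef_pos: [0.5857, 0.0284, 0.0746]
tool_rot: [[-1.0, 0.0, -0.001], [0.0, 1.0, -0.0], [0.001, -0.0, -1.0]]
ft_force: [-0.0, -0.4, -3.6]
grip_width: 0.763
t: 9.15
eef_pos: [0.5859, 0.0285, 0.0748]
tool_rot: [[-1.0, 0.0, -0.001], [0.0, 1.0, 0.0], [0.001, 0.0, -1.0]]
ft_force: [-0.2, -0.1, -3.3]
t: 9.35
eef_pos: [0.5861, 0.0285, 0.0751]
tool_rot: [[-1.0, 0.0, -0.0], [0.0, 1.0, 0.0], [0.0, 0.0, -1.0]]
ft_force: [-0.3, -0.3, -4.2]
t: 9.55
eef_pos: [0.5862, 0.0284, 0.0753]
tool_rot: [[-1.0, 0.0, 0.0], [0.0, 1.0, 0.0], [-0.0, 0.0, -1.0]]
ft_force: [-0.8, -0.5, -3.4]
```

```bash
python3 -m inch '[[0,0,0,0.4,0],[0,0,0,0.5,0],[0,0,0,0.3,0],[0,0,0,0.2,0],[0,0,0,0,0],[1,0,0,0,0],[1,0,0,0,0],[1,0,0,0,0],[1,0,0,-0.8,0],[1,0,0,-1,0],[1,0,0,-1,0],[1,0,0,-1,0],[1,0.8,-0.9,-1,0.0],[1,0.8,-0.9,-0.4,0.0],[1,0.3,-0.9,0,0],[1,0,-0.9,0,0],[1,0,-0.8,0,0.02],[1,0,0,0,0],[1,0,0,0,0]]'; python3 -c "
from h import *
s=arm.state();im=arm.capture('wrist');cv2.imwrite('pics/w4.png',im)
g=cv2.cvtColor(im,cv2.COLOR_BGR2GRAY)
for r in (190,200,210,220,230,240): 
  print(r,[(int(i),int(d[i])) for d in [np.diff(g[r].astype(int))] for i in np.nonzero(abs(d)>18)[0] if 150<i<350])
"
```

```text
t: 11.45
eef_pos: [0.5291, -0.1035, 0.189]
tool_rot: [[-0.998, 0.063, -0.0], [0.063, 0.998, 0.0], [0.0, 0.0, -1.0]]
ft_force: [-0.2, 0.0, -0.8]
grip_width: 1.0
190 [(214, -25), (215, -41), (220, 19), (276, -25), (278, 25), (284, 21), (285, 21), (328, -49), (336, -23), (337, -33)]
200 [(214, -23), (215, -43), (220, 23), (228, 34), (229, 44), (270, -36), (271, -34), (283, 19), (284, 31), (327, -21), (328, -48), (336, -36)]
210 [(215, -22), (216, -44), (228, 21), (229, 47), (230, 21), (270, -43), (271, -25), (283, 19), (284, 28), (327, -20), (328, -46), (335, -24), (336, -30)]
220 [(178, -25), (180, 44), (181, 37), (214, -19), (215, -52), (217, 21), (229, 42), (230, 31), (269, -22), (270, -50), (277, 19), (283, 25), (327, -31), (328, -30), (335, -34)]
230 [(156, 28), (157, 40), (158, 52), (159, 41), (168, -26), (169, -55), (170, -29), (173, 27), (174, 47), (175, 37), (178, -38), (179, -38), (180, 44), (181, 20), (216, -39), (282, 21), (283, 30), (326, -20), (327, -48), (334, -23), (335, -32)]
240 [(166, 59), (167, 66), (168, 31), (178, -40), (180, 45), (216, -24), (217, -34), (282, 23), (283, 27), (326, -20), (327, -47), (334, -37)]
```

View pics/w4.png

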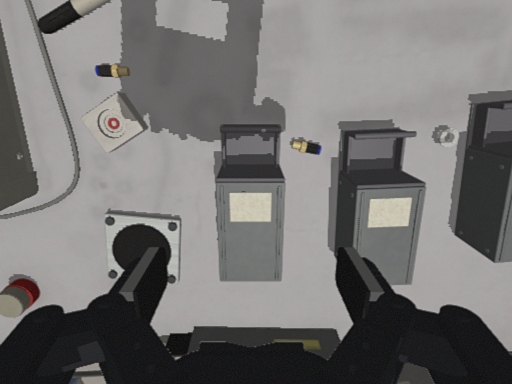

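C spans columns ≈216–284, rows 180–280, aligned with the tool; plate rubber centre ≈(142,250).

```bash
python3 -c "
from h import *
s=arm.state()
v=[(215,180),(285.5,180),(219,280),(282,280)]
p=ray('wrist',v,.065,s)[:,:2];f=(p[0]+p[1])/2;b=(p[2]+p[3])/2;d=b-f
print(p.mean(0),np.linalg.norm(d),np.linalg.norm(p[0]-p[1]),np.arctan2(d[1],d[0]))
print(ray('wrist',[(142,250)],.014,s), ray('wrist',[(108,214),(181,214),(180,280),(106,279)],.01,s))
c=p.mean(0);togo(c+[-.007,0.0004],-.063)"
```

```text
[ 0.5797 -0.1065] 0.11043099641715134 0.06642057148826676 -0.06097669973129079
[[ 0.6199 -0.2414  0.014 ]] [[ 0.572  -0.2748  0.01  ]
 [ 0.5773 -0.1886  0.01  ]
 [ 0.6681 -0.2025  0.01  ]
 [ 0.6607 -0.2967  0.01  ]]
pos [ 0.529  -0.103   0.1891] cur -0.06244287943002665 turn/pi (tool z down => negated) 0.00017733698521883612 shift now-frame x,y units -1.4599529698907394 -0.010439566553057633
shift units in turned frame -1.4599586659581663 -0.009626351609033409
```

```bash
python3 -m inch '[[1,-0.7,0,0.7,0],[1,-0.75,0,0.8,0],[1,0,0,0.9,0],[1,0,0,0.9,0],[1,0,0,0.9,0],[1,0,0,0.7,0],[1,0,0,0.3,0],[1,0,0,0,0],[0,0,0,0,0],[0,0,0,0,0],[0,0,0,0,0],[0,0,0,0,0],[0,0,0,0,0],[0,0,0,0,0],[0,0,0,-0.4,0],[0,0,0,-0.5,0],[0,0,0,-0.3,0],[0,0,0,0,0],[0,0,0,0,0],[0,0,0,0,0]]' 60; for i in 1 2; do python3 -m inch '[[0,0,0,0,0],[0,0,0,0,0]]' | grep -E 'force|eef|t:'; done
```

```text
t: 13.5
eef_pos: [0.5721, -0.1062, 0.0688]
tool_rot: [[-0.998, 0.063, -0.001], [0.063, 0.998, 0.0], [0.001, 0.0, -1.0]]
ft_force: [-0.2, 0.7, -5.4]
grip_width: 0.76
t: 13.7
eef_pos: [0.5723, -0.1062, 0.0689]
tool_rot: [[-0.998, 0.063, -0.001], [0.063, 0.998, 0.0], [0.001, 0.0, -1.0]]
ft_force: [-0.5, -0.2, -5.2]
t: 13.9
eef_pos: [0.5725, -0.1063, 0.0692]
tool_rot: [[-0.998, 0.063, -0.0], [0.063, 0.998, 0.0], [0.0, 0.0, -1.0]]
ft_force: [-1.0, -0.0, -5.4]
```

```bash
python3 -m inch '[[0,0,0,0.4,0],[0,0,0,0.4,0],[0,0,0,0.3,0],[0,0,0,0.2,0],[0,0,0,0,0],[1,0,0,0,0],[1,0,0,0,0],[1,0,0,0,0],[1,0,0,-0.8,0],[1,0,0,-1,0],[1,0,0,-1,0],[0,0.8,0,-0.2,0],[0,0.8,0,0,0],[0,0.8,0,0,0],[0,0,0,0,0],[0,0,0,0,0],[0,0,0,0,0],[0,0,0,0,0]]' 40; python3 -c "
from h import *
s=arm.state();im=arm.capture('wrist');cv2.imwrite('pics/w5.png',im)
b=np.array([.5795,-.1066]);c,n=np.cos(-.063),np.sin(-.063)
togo((b-np.array([c,n])*.079),-.063)"
```

```text
t: 15.7
eef_pos: [0.5014, -0.1018, 0.1201]
tool_rot: [[-0.998, 0.063, 0.0], [0.063, 0.998, -0.0], [-0.0, -0.0, -1.0]]
ft_force: [-0.3, -0.7, 0.5]
grip_width: -0.004
pos [ 0.5012 -0.1018  0.1201] cur -0.06314742398130616 turn/pi (tool z down => negated) -4.6926510710332346e-05 shift now-frame x,y units 0.01899371663559912 0.0041371877792666205
shift units in turned frame 0.018993106654426502 0.004139987904236654
```

View pics/w5.png

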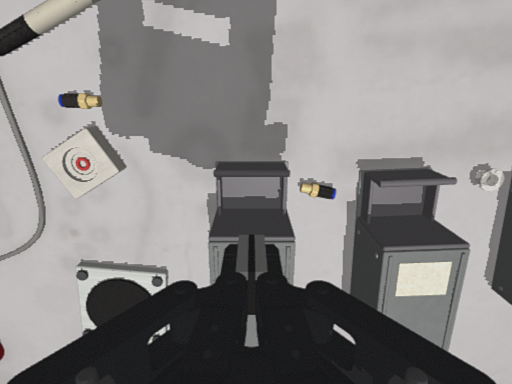

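Pull wall top at rows ≈164–175 (cols 215–288); drawer face lower down at row ≈208; fingers shut above the well. Check geometry by rays.

```bash
python3 -c "
from h import *
s=arm.state()
print(ray('wrist',[(251,163),(215,170),(288,170)],.04,s),ray('wrist',[(252,210)],.064,s),ray('wrist',[(252,237)],.065,s))"; python3 -m inch '[[0,0,0,0.8,0],[0,0,0,0.8,0],[0,0,0,0.8,0],[0,0,0,0.6,0],[0,0,0,0.3,0],[0,0,0,0,0],[0,0,0,0,0]]'
```

```text
[[ 0.4704 -0.0995  0.04  ]
 [ 0.4742 -0.1278  0.04  ]
 [ 0.4778 -0.0711  0.04  ]] [[ 0.4997 -0.1006  0.064 ]] [[ 0.521  -0.1019  0.065 ]]
t: 16.45
eef_pos: [0.5011, -0.1018, 0.0218]
tool_rot: [[-0.998, 0.063, 0.001], [0.063, 0.998, -0.0], [-0.001, -0.0, -1.0]]
ft_force: [0.3, 0.2, 0.0]
grip_width: 0.003
```

```bash
python3 -m inch '[[0,0.1,0,0,0],[0,0.15,0,0,0],[0,0.2,0,0,0],[0,0.2,0,0,0],[0,0.2,0,0,0],[0,0.2,0,0,0],[0,0.2,0,0,0],[0,0.2,0,0,0],[0,0.2,0,0,0],[0,0.2,0,0,0],[0,0.2,0,0,0],[0,0.2,0,0,0],[0,0.2,0,0,0],[0,0.2,0,0,0],[0,0.2,0,0,0],[0,0.2,0,0,0],[0,0.2,0,0,0],[0,0.15,0,0,0],[0,0.1,0,0,0],[0,0,0,0,0]]'; python3 -c "
from h import *
s=arm.state();cv2.imwrite('pics/w6.png',arm.capture('wrist'));print(s['ft_force'])"
```

```text
t: 18.45
eef_pos: [0.3954, -0.095, 0.0212]
tool_rot: [[-0.998, 0.063, -0.001], [0.063, 0.998, 0.0], [0.001, 0.0, -1.0]]
ft_force: [-0.1, 0.1, 0.2]
grip_width: 0.001
[-0.0742  0.1301  0.2281]
```

View pics/w6.png

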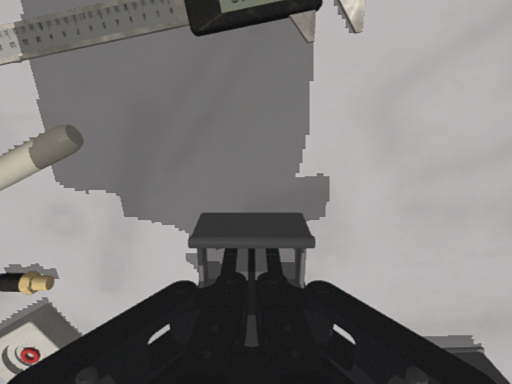

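```bash
python3 -m inch '[[0,-0.1,0,-0.6,0],[0,0,0,-0.9,0],[0,0,0,-1,0],[0,0,0,-1,0],[1,-0.6,0,-1,0],[1,-0.7,0,-0.8,0],[1,0,0,0,0],[1,0,0,0,0],[1,0,0,0,0]]'; python3 -c "
from h import *
s=arm.state();cv2.imwrite('pics/w7.png',arm.capture('wrist'));print(s['ft_force'])
b=np.array([.5795,-.1066]);u=np.array([np.cos(-.063),np.sin(-.063)])
for e in (.07,.1): p=b-u*e;print(e,p,proj('wrist',[(*p,.007),(*p,.057)],s))"
```

```text
t: 19.4
eef_pos: [0.4367, -0.0974, 0.1792]
tool_rot: [[-0.998, 0.063, -0.002], [0.063, 0.998, 0.001], [0.002, 0.001, -1.0]]
ft_force: [-0.4, 0.1, 0.0]
grip_width: 0.846
[-0.3681  0.1435  0.0215]
0.07 [ 0.5096 -0.1022] [[250.6013 231.9438]
 [250.5098 253.8725]]
0.1 [ 0.4797 -0.1003] [[250.5788 208.2862]
 [250.4807 227.0581]]
```

View pics/w7.png

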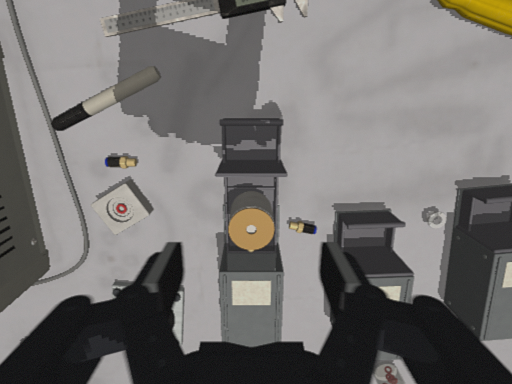

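Cylinder's gold top is centred at ≈(251,229), radius ≈23 px, clear of the shell; drawer out ≈97 mm.

```bash
python3 -c "
from h import *
s=arm.state();im=cv2.imread('pics/w7.png').astype(int)
m=((im[:,:,2]-im[:,:,0]>50)).astype(np.uint8);m[:195]=0;m[262:]=0;m[:,:220]=0;m[:,285:]=0
c=max(cv2.findContours(m,0,1)[0],key=cv2.contourArea);(u,v),r=cv2.minEnclosingCircle(c);b=cv2.boundingRect(c);print(u,v,r,b)
uv=(b[0]+b[2]/2,b[1]+b[2]/2);print(uv)
p=ray('wrist',[uv,(uv[0]+b[2]/2,uv[1])],.057,s);print(p);togo(p[0,:2],-.063)"
```

```text
250.6999969482422 228.5 22.968341827392578 (228, 208, 46, 44)
(251.0, 231.0)
[[ 0.484  -0.1001  0.057 ]
 [ 0.4855 -0.0773  0.057 ]]
pos [ 0.4367 -0.0975  0.1792] cur -0.06337365984585132 turn/pi (tool z down => negated) -0.00011893962300443439 shift now-frame x,y units -1.580520038725952 0.012904716585463041
shift units in turned frame -1.5805294892780586 0.012311733739136356
```

```bash
python3 -m inch '[[1,-0.8,0,0.5,0],[1,-0.75,0,0.7,0],[1,0,0,0.9,0],[1,0,0,0.9,0],[1,0,0,0.9,0],[1,0,0,0.8,0],[1,0,0,0.45,0],[1,0,0,0,0],[0,0,0,0,0],[0,0,0,0,0],[0,0,0,0,0],[0,0,0,0,0],[0,0,0,0,0],[0,0,0,0,0],[0,0,0,0,0],[0,0,0,0,0]]' 50
```

```text
t: 21.05
eef_pos: [0.4851, -0.1008, 0.027]
tool_rot: [[-0.998, 0.063, 0.002], [0.063, 0.998, -0.001], [-0.002, -0.0, -1.0]]
ft_force: [-0.5, 0.8, 6.8]
grip_width: 0.539
```

```bash
python3 -m inch '[[0,0,0,-0.3,0],[0,0,0,-0.6,0],[0,0,0,-0.9,0],[0,0,0,-0.9,0],[0,0,0,-0.6,0],[0,0,0,0,0],[0,0,0,0,0],[0,0,0,0,0]]'; python3 -c "
from h import *
togo((.6195,-.2425),-.063)"
```

```text
t: 21.85
eef_pos: [0.4835, -0.1005, 0.1239]
tool_rot: [[-0.998, 0.063, -0.002], [0.063, 0.998, 0.0], [0.002, 0.0, -1.0]]
ft_force: [0.3, -0.3, -1.4]
grip_width: 0.536
pos [ 0.4835 -0.1005  0.1239] cur -0.06325111628784659 turn/pi (tool z down => negated) -7.993279700330415e-05 shift now-frame x,y units -4.822367330190177 -4.43742147221658
shift units in turned frame -4.821259561660619 -4.438635561926161
```

```bash
python3 -m inch '[[0,-0.4,-0.4,0,0],[0,-0.7,-0.7,0,0],[0,-0.8,-0.7,0,0],[0,-0.8,-0.7,0,0],[0,-0.8,-0.7,0,0],[0,-0.7,-0.7,0,0],[0,-0.4,-0.3,0,0],[0,-0.22,-0.24,0,0],[0,0,0,0,0],[0,0,0,0.6,0],[0,0,0,0.8,0],[0,0,0,0.7,0],[0,0,0,0.4,0],[0,0,0,0.2,0],[0,0,0,0.1,0],[0,0,0,0,0],[0,0,0,0,0]]'
```

```text
t: 23.55
eef_pos: [0.6205, -0.2429, 0.0417]
tool_rot: [[-0.998, 0.063, 0.001], [0.063, 0.998, -0.001], [-0.001, -0.0, -1.0]]
ft_force: [-0.7, 0.4, -1.6]
grip_width: 0.537
```

```bash
python3 -m inch '[[0,0,0,0.1,0],[0,0,0,0.08,0],[0,0,0,0,0],[0,0,0,0,0]]'; python3 -m inch '[[0,0,0,0.05,0],[0,0,0,0,0],[0,0,0,0,0]]' | grep -E "eef|force"
```

```text
t: 23.95
eef_pos: [0.6201, -0.2427, 0.0354]
tool_rot: [[-0.998, 0.063, -0.0], [0.063, 0.998, 0.0], [0.0, 0.0, -1.0]]
ft_force: [0.2, 0.1, -1.9]
grip_width: 0.537
eef_pos: [0.6202, -0.2429, 0.0342]
ft_force: [-0.7, 1.1, 1.0]
```

```bash
python3 -m inch '[[0.7,0,0,0,0],[0.9,0,0,0,0],[1,0,0,0,0],[1,0,0,0,0],[1,0,0,0,0],[1,0,0,-0.4,0],[1,0,0,-0.8,0],[1,0,0,-1,0],[1,0,0,-1,0],[1,0,0,-0.6,0],[0.5,0.5,0.3,0,0],[0,0.8,0.6,0,0],[0,0.9,0.6,0,0],[0,0.9,0.6,0,0],[0,0.9,0.6,0,0],[0,0.9,0.6,0,0],[0,0.9,0.6,0,0],[0,0,0,0,0],[0,0,0,0,0]]'; python3 -c "
from h import *
s=arm.state();w=arm.capture('wrist')
t=arm.capture('top');cv2.imwrite('pics/t8.png',np.hstack([cv2.resize(t[140:230,180:390],None,fx=2.4,fy=2.4),]))
cv2.imwrite('pics/w8.png',w);a=cv2.imread('pics/t8.png');w=cv2.resize(w,(504,378));cv2.imwrite('pics/c8.png',np.vstack([a,w]));print(a.shape)
togo((.404,-.0955),-.063)"
```

```text
t: 26.15
eef_pos: [0.4542, -0.115, 0.1489]
tool_rot: [[-0.998, 0.063, 0.002], [0.063, 0.998, -0.001], [-0.002, -0.001, -1.0]]
ft_force: [-0.3, -0.4, -0.3]
grip_width: 0.002
(216, 504, 3)
pos [ 0.4548 -0.1155  0.1485] cur -0.0634095354940761 turn/pi (tool z down => negated) -0.00013035919650757768 shift now-frame x,y units 1.73134828583019 0.5591660635338987
shift units in turned frame 1.7311211123731314 0.5598764079523775
```

View pics/c8.png

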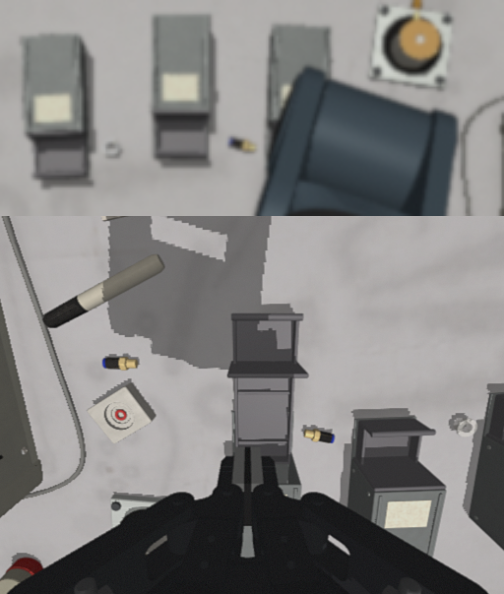

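Cylinder stands on the rubber (top crop ≈(419,40), plate disc ≈(411,45), consistent with parallax); drawer still out with its well near (266,340) of the composite. Checking the wall by ray, then lowering into the well.

```bash
python3 -c "
from h import *
s=arm.state();k=512/504
print('wall',ray('wrist',[(266*k,101*k)],.04,s),'face',ray('wrist',[(267*k,147*k)],.064,s),'shellfront',ray('wrist',[(267*k,241*k)],.065,s))
print('cyl',ray('top',[(419/2.4+180,40/2.4+140)],.064))"
python3 -m inch '[[0,0.5,0.15,0,0],[0,0.6,0.2,0,0],[0,0.6,0.2,0,0],[0,0,0,0,0],[0,0,0,0.6,0],[0,0,0,0.7,0]]'
```

```text
wall [[ 0.3814 -0.0949  0.04  ]] face [[ 0.4153 -0.097   0.064 ]] shellfront [[ 0.4978 -0.1005  0.065 ]]
cyl [[ 0.616  -0.2428  0.064 ]]
t: 26.85
eef_pos: [0.406, -0.0962, 0.1092]
tool_rot: [[-0.998, 0.063, 0.003], [0.063, 0.998, -0.001], [-0.003, -0.001, -1.0]]
ft_force: [-0.4, -0.4, -0.9]
grip_width: 0.001
```

```bash
python3 -m inch '[[0,0.1,0,0,0],[0,0,0,0.5,0],[0,0,0,0.6,0],[0,0,0,0.6,0],[0,0,0,0.6,0],[0,0,0,0.4,0],[0,0,0,0.2,0],[0,0,0,0,0]]'; python3 -m inch '[[0,-0.1,0,0,0],[0,-0.15,0,0,0],[0,-0.2,0,0,0],[0,-0.2,0,0,0],[0,-0.2,0,0,0],[0,-0.2,0,0,0],[0,-0.2,0,0,0],[0,-0.2,0,0,0],[0,-0.2,0,0,0],[0,-0.2,0,0,0],[0,-0.2,0,0,0],[0,-0.2,0,0,0],[0,-0.2,0,0,0],[0,-0.2,0,0,0],[0,-0.2,0,0,0],[0,-0.2,0,0,0],[0,-0.2,0,0,0],[0,-0.2,0,0,0],[0,0,0,0,0]]'
```

```text
t: 27.65
eef_pos: [0.4014, -0.0954, 0.0219]
tool_rot: [[-0.998, 0.063, -0.0], [0.063, 0.998, 0.0], [0.0, 0.0, -1.0]]
ft_force: [-0.9, 0.0, -0.1]
grip_width: -0.001
t: 29.55
eef_pos: [0.5053, -0.1018, 0.022]
tool_rot: [[-0.998, 0.063, 0.001], [0.063, 0.998, -0.0], [-0.001, -0.0, -1.0]]
ft_force: [0.7, -0.4, 4.6]
grip_width: 0.003
```

```bash
for i in 1 2 3; do python3 -m inch '[[0,-0.1,0,0,0],[0,0,0,0,0],[0,0,0,0,0]]' | grep -E "eef|force"; done
```

```text
eef_pos: [0.5074, -0.1019, 0.022]
ft_force: [1.3, -0.7, 5.0]
eef_pos: [0.5103, -0.1021, 0.022]
ft_force: [0.2, 0.0, 4.8]
eef_pos: [0.5124, -0.102, 0.0218]
ft_force: [-3.8, 0.5, 8.8]
```

```bash
python3 -m inch '[[0,-0.06,0,0,0],[0,0,0,0,0],[0,0,0,0,0]]' | grep -E "eef|force"; python3 -m inch '[[0,0.1,0,0,0],[0,0.1,0,0,0],[0,0,0,0,0],[0,0,0,-0.4,0],[0,0,0,-0.8,0],[0,0,0,-1,0],[0,0,0,-1,0],[0,0.5,0,-1,0],[0,0.7,0,-1,0],[0,0.7,0,-0.5,0],[0,0,0,0,0],[0,0,0,0,0]]'; python3 -c "
from h import *
s=arm.state();w=arm.capture('wrist')
cv2.imwrite('pics/w9.png',w);t=arm.capture('top');cv2.imwrite('pics/t9.png',t)
a=cv2.resize(t[140:230,180:390],None,fx=2.4,fy=2.4);cv2.imwrite('pics/c9.png',np.vstack([a,cv2.resize(w,(504,378))]))"
```

```text
eef_pos: [0.5137, -0.102, 0.0218]
ft_force: [-6.2, 0.0, 9.3]
t: 31.95
eef_pos: [0.4523, -0.0984, 0.1934]
tool_rot: [[-0.998, 0.063, 0.001], [0.063, 0.998, -0.0], [-0.001, -0.0, -1.0]]
ft_force: [-0.2, 0.1, -0.2]
grip_width: -0.0
```

View pics/c9.png

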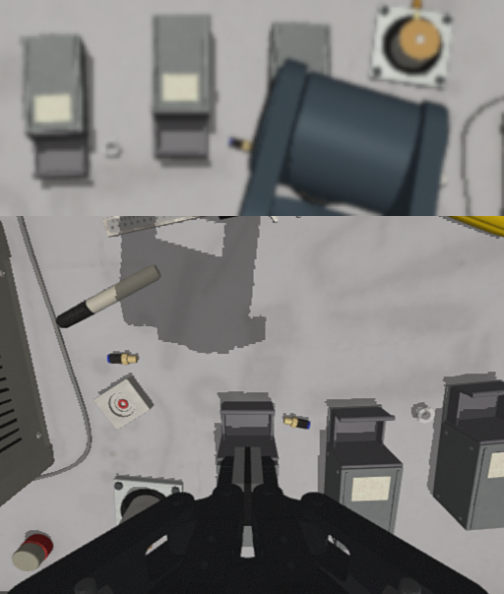

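Drawer looks shut and the cylinder is still on the rubber. View budget is used up; I clear the arm away and compare the box outlines numerically with the starting picture.

```bash
python3 -m inch '[[0,0.5,0.5,-0.5,0],[0,0.7,0.9,-0.5,0],[0,0,1,0,0],[0,0,1,0,0],[0,0,1,0,0],[0,0,1,0,0],[0,0,1,0,0],[0,0,1,0,0],[0,0,1,0,0],[0,0,1,0,0],[0,0,0.6,0,0],[0,0,0,0,0],[0,0,0,0,0]]'; python3 -c "
from h import *
t=arm.capture('top');cv2.imwrite('pics/t10.png',t);sd=arm.capture('side');cv2.imwrite('pics/s10.png',sd)
for nm in ('top','t10'):
    im=cv2.imread('pics/%s.png'%nm);g=cv2.cvtColor(im,cv2.COLOR_BGR2GRAY)
    m=(g<135).astype(np.uint8);m[:140]=0;m[225:]=0;m[:,:180]=0;m[:,335:]=0
    for c in cv2.findContours(m,0,1)[0]:
        if cv2.contourArea(c)>300:print(nm,cv2.boundingRect(c),cv2.minAreaRect(c),cv2.contourArea(c))
    lab=((g>170)&(im[:,:,0]<im[:,:,2]-8))
    for x0,x1 in((188,218),(242,270),(291,320)):
        ys,xs=np.nonzero(lab[150:195,x0:x1]);print('label',xs.mean()+x0,ys.mean()+150,len(xs))
    for r in (180,185,190,195,200,205,210,215):print(r,g[r,296:316:6],end=';')
    print()
    print('col C',g[180:216,304].tolist());print('col B',g[170:210,256].tolist())
"
```

```text
t: 33.35
eef_pos: [0.4351, 0.2032, 0.2221]
tool_rot: [[-0.998, 0.062, -0.001], [0.062, 0.998, -0.001], [0.001, -0.001, -1.0]]
ft_force: [0.9, -0.7, -0.0]
grip_width: 0.002
top (188, 153, 32, 65) ((203.75054931640625, 185.26611328125), (64.22464752197266, 29.919918060302734), 88.15238952636719) 1693.0
top (290, 150, 29, 65) ((304.6078186035156, 181.69647216796875), (27.63341522216797, 64.29862213134766), 2.2025980949401855) 1594.5
top (243, 145, 28, 64) ((256.5, 176.5), (63.0, 27.0), 90.0) 1581.0
label 201.41666666666666 184.29545454545456 132
label 254.90625 175.5 128
label 305.171875 180.3671875 128
180 [105 183 183 116];185 [106 172 175 111];190 [91 78 77 86];195 [52 51 51 59];200 [101 101  99 101];205 [102 100  99 115];210 [ 74  71  66 130];215 [146 147 145 145];
col C [183, 181, 180, 182, 181, 173, 144, 118, 110, 104, 81, 63, 42, 37, 43, 51, 54, 57, 71, 93, 99, 100, 100, 100, 100, 99, 95, 88, 83, 65, 72, 87, 93, 112, 139, 147]
col B [146, 175, 182, 183, 184, 184, 183, 183, 182, 182, 175, 152, 124, 112, 101, 78, 73, 48, 35, 41, 50, 53, 57, 74, 98, 105, 105, 106, 105, 105, 104, 99,
[... 275 characters left out ...]
2.0, 27.0), 90.0) 1487.5
label 201.60377358490567 184.85534591194968 159
label 254.5483870967742 176.0193548387097 155
label 304.3974358974359 180.00641025641025 156
180 [130 208 208 120];185 [130 176 188 117];190 [77 75 80 72];195 [55 53 50 76];200 [116 114 108 121];205 [117 115 114 148];210 [ 77  79  80 153];215 [167 166 163 165];
col C [209, 206, 208, 208, 205, 184, 142, 124, 116, 93, 77, 79, 67, 47, 43, 51, 60, 63, 67, 84, 108, 115, 116, 116, 115, 115, 114, 109, 99, 93, 76, 89, 101, 108, 128, 159]
col B [153, 186, 205, 208, 209, 210, 209, 208, 208, 208, 206, 187, 143, 128, 127, 119, 101, 63, 42, 44, 53, 61, 63, 67, 86, 113, 120, 121, 121, 121, 121, 119, 113, 98, 80, 65, 79, 96, 103, 125]
```

Outlines agree to ~1 px, but C's pull wall may be 2–3 mm out, possibly dragged on withdrawal. I'll nudge it home from outside the pull wall, where withdrawing cannot drag it.

```bash
python3 -m inch '[[0,0,-1,0,0],[0,0,-1,0,0],[0,0,-1,0,0],[0,0,-1,0,0],[0,0,-1,0,0],[0,0,-1,0,0],[0,0,-1,0,0],[0,-0.2,-1,0,0],[0,-0.3,-1,0,0],[0,-0.3,-1,0,0],[0,0,0,0.8,0],[0,0,0,0.9,0],[0,0,0,1,0],[0,0,0,1,0],[0,0,0,1,0],[0,0,0,0.9,0],[0,0,0,0.6,0],[0,0,0,0.2,0],[0,0,0,0,0],[0,0,0,0,0]]'
```

```text
t: 35.45
eef_pos: [0.4406, -0.098, 0.0317]
tool_rot: [[-0.998, 0.064, 0.001], [0.064, 0.998, -0.0], [-0.001, -0.0, -1.0]]
ft_force: [0.2, 0.7, 0.5]
grip_width: 0.004
```

```bash
python3 -m inch '[[0,-0.2,0,0,0],[0,-0.2,0,0,0],[0,-0.2,0,0,0],[0,-0.1,0,0,0],[0,0,0,0,0],[0,0,0,0,0]]'| grep -E "eef|force"; for i in 1 2 3 4; do python3 -m inch '[[0,-0.06,0,0,0],[0,0,0,0,0],[0,0,0,0,0]]' | grep -E "eef|force"; done
```

```text
eef_pos: [0.461, -0.0988, 0.0308]
ft_force: [-0.1, -0.2, -1.4]
eef_pos: [0.4629, -0.099, 0.0309]
ft_force: [0.2, 0.6, -0.2]
eef_pos: [0.4648, -0.0992, 0.0309]
ft_force: [0.5, 0.0, -0.7]
eef_pos: [0.4666, -0.0993, 0.0309]
ft_force: [0.0, -0.7, -0.0]
eef_pos: [0.4684, -0.0994, 0.0309]
ft_force: [-0.2, -0.2, 0.0]
```

```bash
for i in 1 2 3 4 5; do python3 -m inch '[[0,-0.05,0,0,0],[0,0,0,0,0],[0,0,0,0,0]]' | grep -E "eef|force"; done
```

```text
eef_pos: [0.4699, -0.0995, 0.0309]
ft_force: [-0.6, 0.8, 1.4]
eef_pos: [0.4713, -0.0996, 0.0309]
ft_force: [-0.4, 0.3, 0.6]
eef_pos: [0.4728, -0.0996, 0.0309]
ft_force: [-2.2, 0.4, -0.1]
eef_pos: [0.4745, -0.0998, 0.0309]
ft_force: [-1.1, -0.0, -0.5]
eef_pos: [0.476, -0.0999, 0.0309]
ft_force: [-0.7, -0.7, -1.2]
```

```bash
for i in 1 2 3; do python3 -m inch '[[0,-0.05,0,0,0],[0,0,0,0,0],[0,0,0,0,0]]' | grep -E "eef|force"; done
```

```text
eef_pos: [0.4775, -0.1, 0.0309]
ft_force: [-0.7, 0.4, -0.7]
eef_pos: [0.479, -0.1001, 0.0309]
ft_force: [-1.8, -0.0, -0.9]
eef_pos: [0.4805, -0.1002, 0.0309]
ft_force: [-1.0, 0.2, -0.5]
```

```bash
python3 -m inch '[[0,0.2,0,0,0],[0,0.2,0,0,0],[0,0,0,-0.7,0],[0,0,0,-1,0],[0,0,0,-1,0],[0,0,0,-1,0],[0,0,0,-1,0],[1,-0.5,0,-0.55,0],[1,-0.7,0,0,0],[1,-0.7,0,0,0],[1,-0.15,0,0,0],[1,0,0,0,0],[1,0,0,0,0],[1,0,0,0,0]]'; python3 -c "
from h import *
im=arm.capture('wrist');cv2.imwrite('pics/w11.png',im)
for n in ('w4','w11'):
    g=cv2.cvtColor(cv2.imread('pics/%s.png'%n),cv2.COLOR_BGR2GRAY).astype(int)
    for c in (235,250,262):
        d=np.diff(g[:,c-2:c+3].mean(1));print(n,c,[(int(i),int(d[i])) for i in np.nonzero(abs(d)>9)[0] if 100<i<290])
"
```

```text
t: 41.05
eef_pos: [0.5289, -0.1032, 0.1883]
tool_rot: [[-0.998, 0.063, -0.001], [0.063, 0.998, 0.0], [0.001, 0.0, -1.0]]
ft_force: [0.2, -0.6, -0.1]
grip_width: 0.999
w4 235 [(123, -34), (124, -22), (126, 9), (132, 9), (137, 23), (139, 17), (154, -39), (155, -12), (163, -9), (177, 33), (178, 27), (180, -18), (181, -9), (182, 40), (191, 12), (192, 70), (220, -32), (221, -44), (280, 28), (281, 23)]
w4 250 [(123, -35), (124, -22), (126, 9), (132, 10), (135, 44), (153, -40), (154, -12), (163, -10), (177, 30), (178, 31), (180, -20), (181, -9), (182, 44), (191, 15), (192, 61), (220, -34), (221, -40), (280, 26), (281, 23)]
w4 262 [(104, -19), (123, -35), (124, -21), (128, 32), (130, -11), (131, -19), (136, 14), (140, 20), (153, -43), (154, -13), (163, -11), (177, 33), (178, 30), (180, -24), (181, -10), (182, 48), (191, 13), (192, 62), (220, -33), (221, -40), (280, 24), (281, 22)]
w11 235 [(133, -21), (134, -29), (143, 52), (163, -39), (164, -11), (173, -9), (189, 35), (190, 22), (191, -10), (192, -37), (193, 31), (194, 27), (203, 77), (204, 9), (231, -50), (232, -32), (289, 22)]
w11 250 [(133, -20), (134, -31), (141, -9), (143, 55), (164, -40), (165, -14), (173, -9), (189, 34), (190, 23), (191, -11), (192, -34), (193, 29), (194, 24), (202, -10), (203, 87), (231, -49), (232, -30), (289, 21)]
w11 262 [(101, -19), (133, -20), (134, -31), (137, 10), (138, 10), (141, -10), (143, 56), (163, -28), (164, -24), (173, -10), (189, 36), (190, 22), (191, -12), (192, -33), (193, 30), (194, 25), (202, -12), (203, 88), (204, 11), (231, -49), (232, -30), (289, 19)]
```

```bash
python3 -c "
from h import *
s=arm.state()
for n,w,f in (('before',123.5,182),('after',133.6,193.5)):
    a=ray('wrist',[(250,w)],.04,s)[0];b=ray('wrist',[(250,f)],.065,s)[0];print(n,a[:2],b[:2],'gap',np.linalg.norm((b-a)[:2]))
im=arm.capture('wrist').astype(int)
print('bystander cap/fitting wrist colours ok' )
t=cv2.cvtColor(arm.capture('top'),cv2.COLOR_BGR2HSV);t0=cv2.imread('pics/t9.png')
g=t[140:180,335:370];m=((g[:,:,0]<22)&(g[:,:,1]>90)&(g[:,:,2]>100)).astype(np.uint8)
n,l,st,c=cv2.connectedComponentsWithStats(m);k=1+np.argmax(st[1:,4]);uv=c[k]+[335,140];print('cyl',uv,st[k],ray('top',[uv],.064))
print(s['ft_force'],s['t'])"
```

```text
before [ 0.475  -0.1004] [ 0.5264 -0.1037] gap 0.05154534744381165
after [ 0.4846 -0.1011] [ 0.5378 -0.1044] gap 0.05332545357094913
bystander cap/fitting wrist colours okTraceback (most recent call last):
  File "<string>", line 10, in <module>
    n,l,st,c=cv2.connectedComponentsWithStats(m);k=1+np.argmax(st[1:,4]);uv=c[k]+[335,140];print('cyl',uv,st[k],ray('top',[uv],.064))
                                                     ~~~~~~~~~^^^^^^^^^^
    return _wrapfunc(a, 'argmax', axis=axis, out=out, **kwds)
    return bound(*args, **kwds)
ValueError: attempt to get argmax of an empty sequence
```

```bash
python3 -m inch '[[1,0.5,0.5,-0.5,0],[1,0.7,0.9,-0.5,0],[1,0.6,1,0,0],[1,0.6,1,0,0],[1,0,1,0,0],[1,0,1,0,0],[1,0,1,0,0],[1,0,1,0,0],[1,0,0.6,0,0],[1,0,0,0,0],[1,0,0,0,0]]'|head -2; python3 -c "
from h import *
im=arm.capture('top');cv2.imwrite('pics/t12.png',im)
for nm in ('t9','t12'):
  t=cv2.cvtColor(cv2.imread('pics/%s.png'%nm),cv2.COLOR_BGR2HSV);g=t[148:180,338:368]
  m=((g[:,:,0]<22)&(g[:,:,1]>80)&(g[:,:,2]>100)).astype(np.uint8)
  n,l,st,c=cv2.connectedComponentsWithStats(m)
  k=1+np.argmax(st[1:,4]);uv=c[k]+[338,148];print('cyl',uv,st[k],ray('top',[uv],.064))
# bystander change check
d=cv2.absdiff(cv2.cvtColor(cv2.imread('pics/top.png'),6),cv2.cvtColor(im,6))
for n,p in (('cap',(227,202)),('fit',(281,200)),('seal',(355,212)),('fit2',(352,232)),('marker',(354,255)),('tape',(161,251))):print(n,d[p[1]-7:p[1]+7,p[0]-7:p[0]+7].mean())
for nm in ('top','t12'):
  g=cv2.cvtColor(cv2.imread('pics/%s.png'%nm),6)
  print([int(x) for x in g[175:216,304]],[int(x) for x in g[165:210,256]])
"
```

```text
t: 42.3
eef_pos: [0.4728, 0.1406, 0.2183]
cyl [354.4028 156.0972] [  8   0  18  17 216] [[ 0.6176 -0.2424  0.064 ]]
cyl [354.4541 156.1422] [  8   0  18  17 218] [[ 0.6175 -0.2425  0.064 ]]
cap 107.4234693877551
fit 21.040816326530614
seal 24.341836734693878
fit2 21.142857142857142
marker 21.933673469387756
tape 95.88775510204081
[153, 176, 183, 183, 183, 183, 181, 180, 182, 181, 173, 144, 118, 110, 104, 81, 63, 42, 37, 43, 51, 54, 57, 71, 93, 99, 100, 100, 100, 100, 99, 95, 88, 83, 65, 72, 87, 93, 112, 139, 147] [113, 113, 113, 115, 123, 146, 175, 182, 183, 184, 184, 183, 183, 182, 182, 175, 152, 124, 112, 101, 78, 73, 48, 35, 41, 50, 53, 57, 74, 98, 105, 105, 106, 105, 105, 104, 99, 91, 87, 65, 65, 83, 90, 109, 138]
[210, 209, 208, 208, 209, 208, 195, 160, 132, 126, 118, 88, 64, 47, 43, 51, 61, 64, 66, 84, 108, 115, 115, 115, 116, 116, 115, 110, 100, 94, 73, 83, 102, 112, 135, 169, 178, 177, 174, 172, 170] [130, 130, 131, 131, 135, 154, 187, 205, 209, 210, 211, 211, 210, 209, 209, 207, 187, 145, 129, 128, 120, 102, 63, 43, 44, 53, 61, 64, 67, 87, 113, 121, 121, 121, 121, 122, 121, 114, 97, 81, 65, 80, 96, 104, 126]
```

```bash
python3 -c "
from cell import arm
print(arm.state()['ft_force'],arm.close_job())"
```

```text
the job is handed in; nothing more can be done
[-0.07690176  0.22075155 -0.61536769] None
```

I weighed all three boxes. The left and middle ones felt light (about 4.2 and 3.6 N) and the right one heavy (about 5.4 N). I pulled out only the right box's drawer, by about 97 mm. The cylinder went onto the rubber test plate, the drawer was pushed shut, and the job was handed in at about 42 s with the arm clear.

**Cylinder:** the last top view puts it at (0.618, -0.243), within about 3 mm of the rubber face's measured centre. I saw it standing there in two pictures. I didn't measure its weight on the plate.

**Drawer:** the two last checks differ slightly. The wrist view shows a gap between pull wall and shell 2 mm larger than at the start, against a 6 mm limit. The top view shows no change to within 1 pixel (about 2.7 mm).

**Box slid:** after the first push I thought that withdrawing the fingers might have dragged the drawer out by 2–3 mm. I nudged it again from outside the pull wall, and the box slid about 12 mm backwards. It is still about 0.14 m from the plate.

**Small parts:** the two fittings, the seal block and the marker look undisturbed in the final top view. The arm probably hid the cap and tape there, so that check told me nothing about them. The cap was in place in earlier pictures, and the arm stayed away from the tape.

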